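Centre a top-heavy specimen on a tester's platen and start the test

ROBOT

A 7-joint arm with a two-finger parallel gripper is mounted at the origin on the work surface. World frame = base frame: x ahead of the robot, y to its left, z up, the work surface at z = 0. Lengths are in m, angles in rad, forces in N, time in s.
With the tool pointing down it reaches from about 0.35 to 0.9 m from the base axis. Payload 19.9 kg.
Tool frame: the origin (TCP) lies between the finger pads; the fingertips stand 19 mm ahead of it and the grasp point (between the pads) is the TCP; z points along the fingers, y is the line along which they close (so a half turn about z gives the same grasp; the last joint's range is limited). The gripper opens to 94 mm and grips with 3 to 60 N. Pads are 16 mm wide; open, the fingers measure 119 mm over their backs; the gripper's body (75 mm by 177 mm) begins 78 mm behind the grasp point.
Start: joints at [1.24, 0.417, -0.01, 1.614, 0.005, 1.111, -0.053], TCP at [0.179, -0.599, 0.224] pointing down, gripper open.
Joint ranges: [-2.81, 2.81], [-0.39, 2.02], [-1.27, 1.25], [0.06, 2.57], [-1.19, 4.33], [0.19, 2], [-2.82, 2.82]. Speed limits (rad/s): [1.89, 1.89, 2.39, 2.39, 3.01, 3.01, 3.01].

INTERFACE

Orientations are given as a unit quaternion [x, y, z, w].
In Python, from bench import get_obs, eyes, ticket, finder gives the robot as it stands. The module is installed in compiled form; this text tells all that it offers.
- The arm moves only by the tool jog_arm, never from a script. Its argument "series" is one flat list of numbers, 7 for each row, row after row: the shift along the tool's x, y, z in cm, then the turn, a rotation vector about the tool's x, y, z in degrees, then the opening in per cent of the stroke, from 0 (shut) to 100 (fully open). In form: [x, y, z, rx, ry, rz, gripper, x, y, z, rx, ry, rz, gripper, ...]. A call has exactly 5 rows; each row is the pose to reach, as a shift and turn from the pose commanded when the call began, along the tool's axes at that moment; what a row does not reach only later rows make up. A row lasts 1/10 s, in which the tool goes at most 50 mm and 8.59 degrees, less where a joint would pass 70% of its speed; a pose out of reach is approached as far as the arm can. A call with a gripper value outside its range is refused whole. The fingers move at their own pace and stop on an object; "force" is the grip in N (left out, the last holds). Time passes only in rows, so rows that repeat a pose let the fingers close, or fill a call up. It gives the time, the measured TCP pose, the force, the opening and the grip force at its end, in the units of the state.
- get_obs(): the state, without advancing time (a new reading comes with each control period).
- eyes.snapshot(name): name is "scene" or "top"; returns (picture, depth): 480x640x3 uint8, red, green, blue; 480x640 float32, m along the optical axis (not along the pixel's ray), 0 where there is no reading.
- eyes.get_calibration(name): a dict with "vertical_fov" (degrees; the focal length in pixels is half the picture's height over the tangent of half this angle, whatever the lens; pixels are square), "cx", "cy" (the principal point, pixels), "R" (3x3) and "t" (3): a world point X has camera coordinates R X + t. Camera axes: x right, y down, z forward; pixel columns grow to the right and rows downward; lengths in m; the calibration is good to about 2 mm. A picture is of the moment at which its call begins. get_calibration takes no time and is no camera call.
- ticket.job_done(): hands the job in; it is judged then, once.
Trained networks look in the newest picture that a camera, given by its name, has taken for a name from the list of things; names that differ only in an ending like _2 or _b are one class to them, and where a whole thing is asked for, a point or a joint stands for the part that bears it (a point fixed in the world has none). Each returns a list of dicts, best first, with "confidence" (0 to 1); they miss things now and then, are a little off and sometimes report something else, mostly with a low value. They report only what shows in the picture. A call takes as long as a camera call. They do not tell look-alikes from the thing itself.
- finder.find_in(name, camera): "uv" ([column, row] in pixels, amid what is visible of it).
- finder.masks_of(name, camera): "pixels" (480x640 bool, what is visible of it) and "uv" ([column, row] in pixels, amid what is visible of it).
- finder.spot_point(name, camera): "uv" ([column, row] in pixels: a listed point, or the origin of a listed thing).
The state is a dict: "t": time; "joint_pos": joint angles; "joint_velocities": joint speeds; "joint_efforts": joint torques, N m; "tcp_pos": TCP position; "tool_rot": TCP orientation; "wrist_force": force on the tool from outside, world axes, zero at the start; "torque": the same for the moment, N m; "grip_width": finger opening in m; "finger_force": force on a finger pad.
Only numpy, scipy, OpenCV 4.12 (cv2) and the standard library are available. Lean on these libraries where they do the work, as an engineer would, in place of code of your own. Each camera call takes 0.05 s, during which the arm holds its last target. There are 200 camera calls.

TASK

The tall waisted metal specimen stands off-centre on the tester's small round platen: nudge it with light fingertip taps until its foot stands wholly inside the ring engraved there, without gripping or lifting it, hitting it hard, tipping it or pushing it off. Only when it stands centred by itself, press the key on the control box fully down and let it come up again. Leave the spare specimens and the other loose things alone.

Things in the scene. Friction and masses are not known exactly. Their poses are not given: they have to be found in the camera images.
- specimen: specimen to centre: aluminium column 58 mm tall, 105-210 g, loose on the platen, 14-25 mm off the middle in any direction. Foot: disc 30 mm across, 10 mm thick, its widest part; waist 14 mm across; head 24 mm across, from 38 mm up. A vertical finger reaching below 10 mm over the platen meets the foot and slides it; pushed higher it tips. It stops when the push stops. Origin: centre of its underside, z up
- platen_mid (a point): centre of the flat top of the round platen, marked by a dot, 80 mm above the bench. The platen is a fixed dark steel disc 84 mm in diameter, without a rim, on a narrower neck; a pale ring of 20 mm inner radius is engraved round this point. A foot wholly inside it is within 5 mm of the middle
- platen: the fixed platen that carries platen_mid: 84 mm in diameter, 50 mm high, standing on the tester's base. Origin: centre of its underside
- tester: the fixed tester: blue base plate 240 (x) x 380 (y) x 30 mm high, turned up to 0.3 rad, origin at the centre of its underside. The platen stands on it about 105 mm towards its -y, a grey console (130 x 130 mm, top 120 mm over the bench) at (30, 115) mm. Within 100 mm of the platen's axis only the specimen rises above the platen's top
- control_box: fixed grey box 80 x 80 x 40 mm high with one round key on its top, on the bench to the robot's right or left. Origin: centre of its underside
- start_key_top (a point): centre of the top face of the key, a grey plastic disc 36 mm in diameter, in a black housing; it moves straight down 6 mm, fully down at 4 N, and springs back
- start_key (a joint): travel of the key in m: 0 up, 0.006 fully down; it counts as pressed beyond 0.0045
- gauge_case: fixed wooden case 80 x 80 x 35 mm high, without a key, on the other side of the bench. Origin: centre of its underside. Leave it alone
- spare_a: spare specimen of the same shape but only 44 mm tall, loose on the tester's base plate, its top 74 mm over the bench. Leave it alone. Origin: centre of its underside
- spare_b: a second spare specimen, 44 mm tall, loose on the base plate. Leave it alone. Origin: centre of its underside
- gauge_block: steel block 35 x 35 x 20 mm, loose on the base plate. Leave it alone. Origin: centre of its underside
- jar: glass jar 60 mm in diameter, 80 mm high, loose at the back right of the bench. Leave it alone. Origin: centre of its underside
- screwdriver: screwdriver lying loose at the near right of the bench. Leave it alone
- wrench: wrench lying loose at the right of the bench. Leave it alone
- cup: white cup 70 mm in diameter, 80 mm high, loose at the left of the bench. Leave it alone. Origin: centre of its underside
Mind the look-alikes: they are no part of the job. Leave any green or red look-alike of the specimen alone.

How it is judged:
On the way, in this order (a step that is already met when the one before it is completed fails the run):
1. the specimen stands by itself, upright and untouched, its foot wholly inside the ring (within 5 mm of the middle) (horizontal distance between specimen and platen_mid below 0.005 m and angle between specimen's own z axis and vertical below 0.05 rad and contact force between the fingers and specimen below 0.05 N and linear speed of specimen below 0.01 m/s and z of specimen in the frame of platen_mid between -0.003 and 0.003 m), for 0.3 s.
2. the key on the control box is pressed fully down (value of joint start_key above 0.0045 m), for 0.1 s.
At the end, for the whole second after the job is handed in: The specimen stands upright (tilt under 0.05 rad) and at rest on the platen, its axis within 5 mm of the platen's middle, and the key is up again (horizontal distance between specimen and platen_mid below 0.005 m and angle between specimen's own z axis and vertical below 0.05 rad and linear speed of specimen below 0.01 m/s and z of specimen in the frame of platen_mid between -0.003 and 0.003 m and value of joint start_key below 0.0015 m); the robot touches nothing.
It fails at once if the specimen rocks by more than 0.3 rad or falls (angle between specimen's own z axis and vertical above 0.3 rad).
It fails at once if the specimen is lifted off the platen by more than 8 mm, or pushed off it (z of specimen in the frame of platen_mid above 0.008 m or z of specimen in the frame of platen_mid below -0.01 m or horizontal distance between specimen and platen_mid above 0.042 m).
It fails at once if the specimen is hit or squeezed with more than 15 N (contact force between the fingers and specimen above 15 N).
It fails at once if the key is pressed while the specimen is not centred (value of joint start_key above 0.003 m and not (horizontal distance between specimen and platen_mid below 0.005 m)).
It fails at once if a bystander is moved by more than 15 mm (spare specimens, block), 20 mm (jar, cup) or 30 mm (tools) (distance of any of spare_a, spare_b, gauge_block from where it was at the start of the episode above 0.015 m or distance of any of jar, cup from where it was at the start of the episode above 0.02 m or distance of any of screwdriver, wrench from where it was at the start of the episode above 0.03 m).
It also fails if it takes over 51 s, if anything falls off the work surface, if the arm or the gripper's body presses on something with over 40 N, if the wrist force passes 120 N, or if a joint passes its speed limit or range.

## Working session

There is one attempt and no reset: what is moved stays moved. The work goes in short steps, Python scripts to look and compute and a tool call to move; the robot and the scene stay as the last step left them, time stands still between calls to the robot, and variables do not carry over. Pictures are saved under pics/ and viewed, at most 10 in all, crops included, and the job is handed in when it is done.

Besides the shell and the picture viewer there is one more tool, called after "Request:" as name(argument=value, ...), one argument or row to a line, values as JSON. jog_arm: Moves the arm, as the interface text tells. Its arguments: {"type":"object","properties":{"series":{"type":"array"},"force":{"type":"number"}},"required":["series"]}

```bash
mkdir -p pics; cat > h.py <<'E'
import numpy as np, cv2
from bench import get_obs, eyes, ticket, finder
def cal(c):
    k=eyes.get_calibration(c); f=240/np.tan(np.radians(k["vertical_fov"])/2)
    return f,k["cx"],k["cy"],np.array(k["R"]),np.array(k["t"])
def ray_z(c,uv,z):
    f,cx,cy,R,t=cal(c); d=R.T@np.array([(uv[0]-cx)/f,(uv[1]-cy)/f,1]); o=-R.T@t
    return o+d*(z-o[2])/d[2]
def cloud(c,dep):
    f,cx,cy,R,t=cal(c); v,u=np.mgrid[:480,:640]
    P=np.stack([(u-cx)/f*dep,(v-cy)/f*dep,dep],-1)-t
    return P@R
def proj(c,X):
    f,cx,cy,R,t=cal(c); q=R@np.array(X)+t; return [cx+f*q[0]/q[2],cy+f*q[1]/q[2]]
def save(n,img): cv2.imwrite("pics/"+n,cv2.cvtColor(img,cv2.COLOR_RGB2BGR))
E
python3 - <<'E'
from h import *
np.set_printoptions(precision=4,suppress=True)
for c in("scene","top"):
    im,d=eyes.snapshot(c); save(c+"0.png",im); P=cloud(c,d); print(c,cal(c)[0],-cal(c)[3].T@cal(c)[4])
    for n in("specimen","platen","control_box","start_key_top","platen_mid"):
        try:
            if n in("start_key_top","platen_mid"): r=finder.spot_point(n,c)
            else: r=finder.masks_of(n,c)
        except Exception as e: print(n,e); continue
        for q in r[:4]:
            u,v=[int(round(x)) for x in q["uv"]]
            print(n,round(q["confidence"],2),u,v,P[v,u] if 0<=v<480 and 0<=u<640 else '')
s=get_obs();print(s)
E
```

```text
scene 574.8376451907092 [ 1.1618 -0.8547  0.8126]
specimen 0.79 276 305 [ 0.5586 -0.2298  0.0273]
specimen 0.57 326 235 [ 0.5687 -0.0765  0.1182]
specimen 0.54 279 229 [ 0.4    -0.0378  0.0412]
specimen 0.5 245 275 [ 0.4483 -0.2042  0.0337]
platen 0.93 339 258 [ 0.6105 -0.0869  0.0836]
control_box 0.73 190 322 [ 0.4726 -0.3793  0.044 ]
start_key_top 0.8 185 308 [ 0.4538 -0.3716  0.0639]
platen_mid 0.57 337 249 [ 0.5887 -0.0643  0.0835]
top 459.45873321402433 [ 0.3618 -0.0256  1.278 ]
specimen 0.71 487 233 [ 0.5038 -0.4971  0.0068]
specimen 0.57 390 216 [ 0.5489 -0.2213  0.0594]
specimen 0.56 444 253 [ 0.4465 -0.3594  0.0638]
specimen 0.55 449 251 [ 0.4517 -0.3736  0.0612]
platen 0.95 326 202 [ 0.5857 -0.0502  0.0846]
platen 0.25 444 252 [ 0.4489 -0.3588  0.0665]
control_box 0.88 442 253 [ 0.447  -0.3555  0.0586]
start_key_top 0.6 446 250 [ 0.4546 -0.3659  0.0607]
platen_mid 0.93 326 203 [ 0.5839 -0.0502  0.0802]
platen_mid 0.73 330 209 [ 0.5599 -0.0592  0.1247]
{'t': 0.6, 'joint_pos': array([ 1.2395,  0.4174, -0.0103,  1.6136,  0.0047,  1.1106, -0.053 ]), 'joint_velocities': array([ 0.0011,  0.0005,  0.0004,  0.001 ,  0.0002, -0.0007,  0.0024]), 'joint_efforts': array([  0.0012, -85.07  ,   0.6379, -42.6162,  -0.0489,   0.0139,
         0.    ]), 'tcp_pos': array([ 0.1786, -0.5989,  0.2244]), 'tool_rot': array([ 0.9895,  0.1444, -0.    , -0.    ]), 'wrist_force': array([ 0.2552, -0.417 ,  0.3459]), 'torque': array([ 0.0395,  0.0305, -0.0054]), 'finger_force': 0.0, 'grip_width': 0.09398789044918664}
```

View pics/scene0.png

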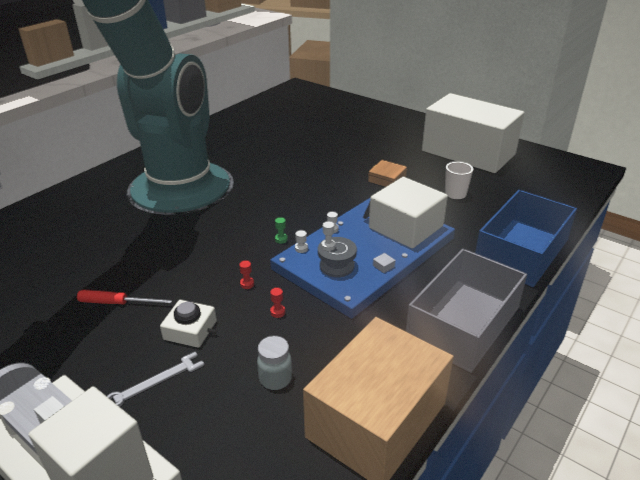

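View pics/top0.png

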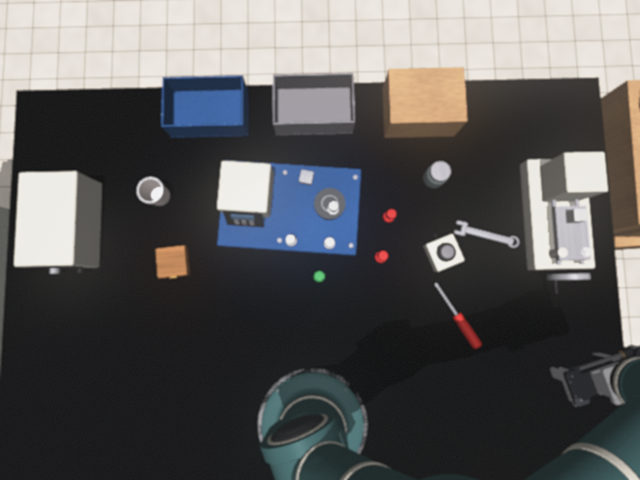

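The pictures show the wanted silver specimen on the dark platen: scene (328,235), top (333,207). Other candidates are the spares on the blue plate at scene (301,241) and (333,222), the red ones at (246,275) and (277,303), and the green one at (280,229). Only the one on the dark platen fits the description. Next I'll take a close crop and measure it.

```bash
cat > m.py <<'E'
from h import *
np.set_printoptions(precision=4,suppress=True)
C0=np.array([0.585,-0.052])
def measure(name=None):
    out={}
    for c in("scene","top"):
        im,d=eyes.snapshot(c); P=cloud(c,d); r=np.hypot(*(P[...,:2]-C0).transpose(2,0,1)); z=P[...,2]
        pl=(r<.06)&(abs(z-.081)<.008); hd=(r<.06)&(z>.12)&(z<.15)
        if name:
            u,v=[int(a) for a in proj(c,[*C0,.09])]; save(f"{name}_{c}.png",cv2.resize(im[v-35:v+35,u-45:u+45],None,fx=8,fy=8,interpolation=cv2.INTER_CUBIC)); print(c,"crop origin",u-45,v-35)
        for nm,m in(("platen",pl),("head",hd)):
            if m.sum()<5: continue
            print(c,nm,m.sum(),P[m].mean(0),P[m].min(0),P[m].max(0))
        top=hd&(z>.132); print(c,"headtop",P[top].mean(0), P[top].min(0),P[top].max(0))
        for n in("platen_mid","specimen"):
            for q in finder.spot_point(n,c)[:3]:
                w=ray_z(c,q["uv"],.08)
                print(c,n,round(q["confidence"],2),q["uv"],w[:2])
if __name__=="__main__":
    import sys; measure(sys.argv[1] if len(sys.argv)>1 else None)
E
python3 m.py a; cd pics; python3 -c "
import cv2;a=cv2.imread('a_scene.png');b=cv2.imread('a_top.png');import numpy as np
cv2.imwrite('a.png',cv2.resize(np.hstack([a,b]),(800,311)))"
```

```text
scene crop origin 294 208
scene platen 723 [ 0.5909 -0.0648  0.0807] [ 0.5402 -0.1022  0.0731] [ 0.6272 -0.0165  0.089 ]
scene head 142 [ 0.5691 -0.0715  0.1334] [ 0.5548 -0.0817  0.1204] [ 0.5802 -0.0543  0.1422]
scene headtop [ 0.5679 -0.07    0.1377] [ 0.5551 -0.0817  0.1321] [ 0.578  -0.0543  0.1422]
scene platen_mid 0.95 [337.4, 248.4] [ 0.5853 -0.0582]
scene platen_mid 0.58 [454.1, 194.1] [0.68  0.292]
scene specimen 0.78 [326.0, 249.6] [ 0.5686 -0.0764]
scene specimen 0.58 [246.4, 284.1] [ 0.5126 -0.2616]
scene specimen 0.57 [273.3, 312.9] [ 0.6095 -0.291 ]
top crop origin 281 166
top platen 659 [ 0.5859 -0.0587  0.0807] [ 0.5432 -0.1008  0.073 ] [ 0.625  -0.0185  0.089 ]
top head 80 [ 0.5661 -0.068   0.1373] [ 0.5554 -0.0793  0.1201] [ 0.5781 -0.0565  0.1442]
top headtop [ 0.5667 -0.0682  0.1384] [ 0.5554 -0.0793  0.1334] [ 0.5781 -0.0565  0.1442]
top platen_mid 0.56 [329.2, 201.9] [ 0.5867 -0.0588]
top platen_mid 0.3 [436.3, 176.6] [ 0.6491 -0.3449]
top specimen 0.5 [376.4, 253.1] [ 0.4486 -0.1789]
top specimen 0.41 [332.9, 210.6] [ 0.5632 -0.068 ]
top specimen 0.21 [327.5, 205.9] [ 0.576 -0.054]
```

View pics/a.png

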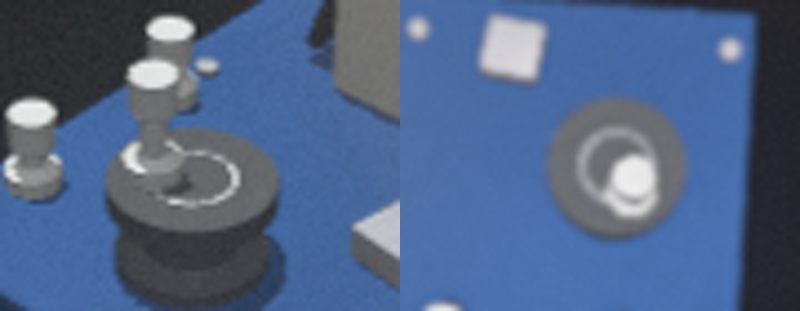

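The crop confirms the choice: the silver specimen stands on the dark platen, over the -x/-y side of the engraved ring. Specimen is at about (0.567,-0.069) and the middle at about (0.585,-0.059), which is 20 mm off. I'll shut the gripper and push with its flat side along about 28°.

```bash
cat > go.py <<'E'
import sys
from h import *
from scipy.spatial.transform import Rotation as Ro
x,y,z,yaw=map(float,sys.argv[1:5])
s=get_obs(); R=Ro.from_quat(s["tool_rot"]); p=s["tcp_pos"]
T=Ro.from_euler("z",yaw,degrees=True)*Ro.from_quat([1,0,0,0])
np.set_printoptions(precision=3,suppress=True)
print("t",s["t"],"tcp",p,"yaw",np.degrees(np.arctan2(*R.as_matrix()[[1,0],0])),"cm",R.inv().apply(np.array([x,y,z])-p)*100,"deg",np.degrees((R.inv()*T).as_rotvec()),"F",s["wrist_force"])
E
python3 go.py 0.5378 -0.0844 0.224 27.8
```

```text
t 0.9 tcp [ 0.179 -0.599  0.224] yaw 16.604039298357446 cm [ 49.126 -39.043   0.045] deg [ -0.003   0.003 -11.196] F [-0.057 -0.012  0.475]
```

Request:
jog_arm(
  series=[19.5,-15.5,0,0,0,0,0,19.5,-15.5,0,0,0,0,0,19.5,-15.5,0,0,0,0,0,19.5,-15.5,0,0,0,0,0,19.5,-15.5,0,0,0,0,0],
  force=5,
)

```text
t: 1.4
tcp_pos: [0.322, -0.3928, 0.2246]
tool_rot: [0.99, 0.144, 0.0, 0.0]
wrist_force: [1.3, -0.5, 0.8]
grip_width: 0.0576
finger_force: 0.0
```

```bash
python3 go.py 0.5378 -0.0844 0.224 27.8
```

```text
t 1.4 tcp [ 0.322 -0.393  0.225] yaw 16.609202268202928 cm [ 29.492 -23.39    0.055] deg [  0.025  -0.001 -11.191] F [ 1.321 -0.485  0.843]
```

Request:
jog_arm(
  series=[19.5,-15.5,0,0,0,-5,0,19.5,-15.5,0,0,0,-5,0,19.5,-15.5,0,0,0,-11.2,0,19.5,-15.5,0,0,0,-11.2,0,19.5,-15.5,0,0,0,-11.2,0],
)

```text
t: 1.9
tcp_pos: [0.4647, -0.1886, 0.2248]
tool_rot: [0.971, 0.24, 0.0, 0.0]
wrist_force: [1.4, -0.9, 0.4]
grip_width: 0.0173
finger_force: 0.0
```

```bash
python3 go.py 0.5378 -0.0844 0.18 27.8
```

```text
t 1.9 tcp [ 0.465 -0.189  0.225] yaw 27.80857725887157 cm [11.33  -5.807  4.48 ] deg [ 0.034 -0.022  0.009] F [ 1.362 -0.926  0.367]
```

Request:
jog_arm(
  series=[11.3,-5.8,0,0,0,0,0,11.3,-5.8,0,0,0,0,0,11.3,-5.8,0,0,0,0,0,11.3,-5.8,2,0,0,0,0,11.3,-5.8,4,0,0,0,0],
)

```text
t: 2.4
tcp_pos: [0.5373, -0.0854, 0.1842]
tool_rot: [0.971, 0.241, 0.001, 0.0]
wrist_force: [-0.1, -1.4, 0.1]
grip_width: 0.0006
finger_force: 0.0
```

```bash
python3 go.py 0.5378 -0.0844 0.1035 27.8; python3 - <<'E'
from h import *
c="scene"; im,d=eyes.snapshot(c); u,v=[int(a) for a in proj(c,[.575,-.065,.12])]
save("b.png",cv2.resize(im[v-45:v+45,u-60:u+60],None,fx=6,fy=6,interpolation=cv2.INTER_CUBIC)); print(u-60,v-45)
P=cloud(c,d); m=(P[...,2]>.145)&(P[...,2]<.18)&(np.hypot(P[...,0]-.54,P[...,1]+.085)<.04)
print(m.sum(),P[m].min(0) if m.any() else'',P[m].max(0)if m.any() else'')
E
```

```text
t 2.4 tcp [ 0.537 -0.085  0.184] yaw 27.89740690114947 cm [ 0.085 -0.071  8.066] deg [ 0.024 -0.054  0.097] F [-0.103 -1.425  0.066]
271 187
36 [ 0.53222502 -0.10301944  0.1659694 ] [ 0.55083589 -0.0786395   0.1793186 ]
```

View pics/b.png

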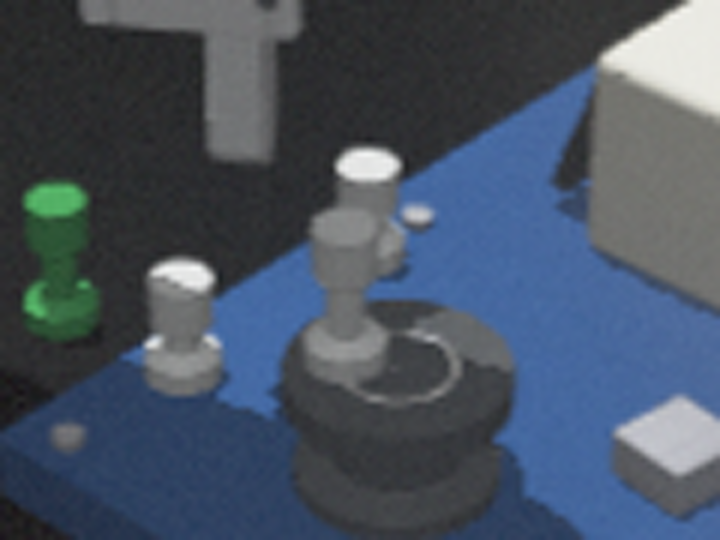

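The shut fingers hang behind the specimen (crop (240,155)), clear of its head (345,230). I'll go down beside the foot.

Request:
jog_arm(
  series=[0.0,0,2.5,0,0,0,0,0.0,0,5,0,0,0,0,0.0,0,7,0,0,0,0,0.0,0,8,0,0,0,0,0.0,0,8,0,0,0,0],
)

```text
t: 2.95
tcp_pos: [0.5362, -0.0864, 0.1039]
tool_rot: [0.971, 0.24, -0.001, -0.0]
wrist_force: [0.6, -0.7, 0.5]
grip_width: 0.0005
finger_force: 0.0
```

```bash
python3 go.py 0.5646 -0.0697 0.1035 27.8; python3 m.py
```

```text
t 2.95 tcp [ 0.536 -0.086  0.104] yaw 27.796551449871973 cm [ 3.29  -0.153  0.033] deg [-0.062  0.069 -0.003] F [ 0.601 -0.662  0.518]
scene platen 729 [ 0.5902 -0.0649  0.0807] [ 0.5389 -0.1023  0.0731] [ 0.6253 -0.0159  0.089 ]
scene head 159 [ 0.5663 -0.0739  0.1327] [ 0.5428 -0.0977  0.1202] [ 0.5786 -0.0534  0.1411]
scene headtop [ 0.5667 -0.0712  0.1376] [ 0.5447 -0.0977  0.1324] [ 0.578  -0.0534  0.1411]
scene platen_mid 0.68 [338.7, 248.1] [ 0.5869 -0.0557]
scene specimen 0.81 [275.6, 311.6] [ 0.6105 -0.2858]
scene specimen 0.68 [327.2, 245.0] [ 0.5606 -0.0617]
scene specimen 0.6 [282.4, 241.2] [ 0.4748 -0.1095]
top platen 30 [ 0.5782 -0.0231  0.0802] [ 0.5571 -0.0286  0.0739] [ 0.598  -0.0185  0.084 ]m.py:14: RuntimeWarning: Mean of empty slice.
  top=hd&(z>.132); print(c,"headtop",P[top].mean(0), P[top].min(0),P[top].max(0))
  ret = um.true_divide(
Traceback (most recent call last):
  File "m.py", line 20, in <module>
    import sys; measure(sys.argv[1] if len(sys.argv)>1 else None)
                ~~~~~~~^^^^^^^^^^^^^^^^^^^^^^^^^^^^^^^^^^^^^^^^^^
  File "m.py", line 14, in measure
    top=hd&(z>.132); print(c,"headtop",P[top].mean(0), P[top].min(0),P[top].max(0))
                                                       ~~~~~~~~~~^^^
ValueError: zero-size array to reduction operation minimum which has no identity
```

Request:
jog_arm(
  series=[0.3,-0.1,0,0,0,0,0,0.55,-0.15,0,0,0,0,0,0.8,-0.15,0,0,0,0,0,1.0,-0.15,0,0,0,0,0,1.2,-0.15,0,0,0,0,0],
)

```text
t: 3.65
tcp_pos: [0.5467, -0.0794, 0.1044]
tool_rot: [0.971, 0.24, -0.0, -0.0]
wrist_force: [-0.8, 0.1, 1.0]
grip_width: 0.001
finger_force: 0.6
```

Request:
jog_arm(
  series=[0.2,0,0,0,0,0,0,0.45,0,0,0,0,0,0,0.7,0,0,0,0,0,0,0.95,0,0,0,0,0,0,1.2,0,0,0,0,0,0],
)

```text
t: 4.15
tcp_pos: [0.5573, -0.0737, 0.1044]
tool_rot: [0.971, 0.24, -0.0, -0.0]
wrist_force: [-1.2, 0.1, 0.7]
grip_width: 0.0007
finger_force: 0.7
```

```bash
sed -i 's/if m.sum()<5: continue/if m.sum()<5: continue/; s/top=hd&(z>.132); print/top=hd\&(z>.132)\n        if top.any(): print/' m.py; python3 go.py 0.5646 -0.0697 0.1035 27.8; python3 m.py|grep -v specimen
```

```text
t 4.15 tcp [ 0.557 -0.074  0.104] yaw 27.804927626786057 cm [ 0.83  -0.018  0.089] deg [-0.009  0.003  0.005] F [-1.222  0.135  0.746]
scene platen 669 [ 0.5923 -0.0668  0.0807] [ 0.5474 -0.1027  0.0731] [ 0.6263 -0.0162  0.089 ]
scene head 175 [ 0.575  -0.072   0.1304] [ 0.5527 -0.091   0.1203] [ 0.5891 -0.0488  0.1426]
scene headtop [ 0.5771 -0.0673  0.1369] [ 0.5527 -0.0902  0.1321] [ 0.5888 -0.0488  0.1426]
scene platen_mid 0.77 [338.8, 247.6] [ 0.586  -0.0541]
top platen_mid 0.5 [291.3, 239.8] [0.4879 0.0429]
```

Request:
jog_arm(
  series=[0.25,0,0,0,0,0,0,0.5,0,0,0,0,0,0,0.7,0,0,0,0,0,0,0.8,0,0,0,0,0,0,0.8,0,0,0,0,0,0],
)

```text
t: 4.95
tcp_pos: [0.5644, -0.07, 0.1044]
tool_rot: [0.971, 0.24, 0.0, -0.0]
wrist_force: [0.8, 0.0, 0.1]
grip_width: 0.0
finger_force: 0.0
```

Request:
jog_arm(
  series=[-0.5,0,0,0,0,0,0,-3,0,0,0,0,0,0,-7,0,-3,0,0,0,0,-11,0,-6,0,0,0,0,-15,0,-8,0,0,0,0],
)

```text
t: 5.45
tcp_pos: [0.4303, -0.1407, 0.1858]
tool_rot: [0.971, 0.24, 0.0, 0.0]
wrist_force: [0.4, -1.6, -0.1]
grip_width: 0.0009
finger_force: 0.0
```

```bash
python3 m.py c; python3 - <<'E'
from h import *
a=cv2.imread('pics/c_scene.png');b=cv2.imread('pics/c_top.png')
cv2.imwrite('pics/c.png',cv2.resize(np.hstack([a,b]),(800,311)))
E
```

```text
scene crop origin 294 208
scene platen 705 [ 0.5885 -0.0671  0.0806] [ 0.5414 -0.1044  0.0731] [ 0.6271 -0.0183  0.089 ]
scene head 143 [ 0.5863 -0.0612  0.1333] [ 0.571  -0.072   0.1204] [ 0.5964 -0.0463  0.1415]
scene headtop [ 0.5851 -0.0592  0.1378] [ 0.571  -0.0702  0.1322] [ 0.5964 -0.0463  0.1415]
scene platen_mid 0.87 [336.9, 248.8] [ 0.5853 -0.06  ]
scene specimen 0.79 [276.0, 313.0] [ 0.6136 -0.2882]
scene specimen 0.71 [248.0, 284.5] [ 0.516  -0.2606]
scene specimen 0.67 [335.5, 244.5] [ 0.5737 -0.0494]
top crop origin 281 166
top platen 664 [ 0.5828 -0.0605  0.0806] [ 0.543  -0.1007  0.0736] [ 0.6255 -0.0185  0.0889]
top head 81 [ 0.5838 -0.0577  0.1369] [ 0.5731 -0.0695  0.1211] [ 0.5965 -0.0467  0.143 ]
top headtop [ 0.5846 -0.0579  0.1383] [ 0.5735 -0.0695  0.1327] [ 0.5965 -0.0467  0.143 ]
top platen_mid 0.39 [325.0, 241.1] [ 0.4827 -0.0454]
top specimen 0.62 [388.8, 220.1] [ 0.5349 -0.2144]
top specimen 0.56 [318.8, 275.0] [ 0.3945 -0.0274]
top specimen 0.53 [330.1, 204.5] [ 0.5797 -0.061 ]
```

View pics/c.png

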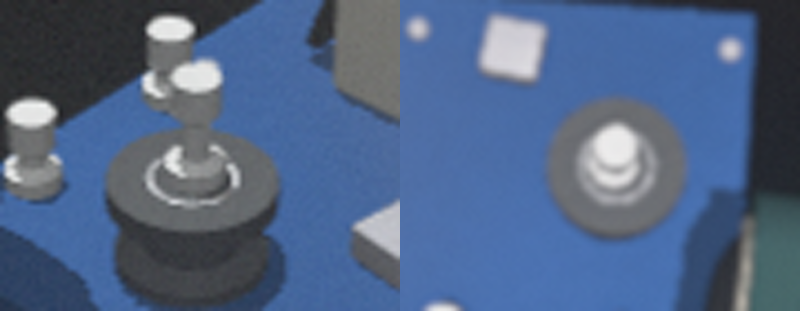

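The foot stands wholly inside the ring; the pale ring shows all round it in both crops, and head minus middle is about 1 mm. Now I'll measure the key.

```bash
python3 - <<'E'
from h import *
np.set_printoptions(precision=4,suppress=True)
for c in("scene","top"):
    im,d=eyes.snapshot(c); P=cloud(c,d); r=np.hypot(P[...,0]-.451,P[...,1]+.364); z=P[...,2]
    for lo,hi in((.03,.046),(.046,.055),(.055,.059),(.059,.063),(.063,.07),(.055,.075)):
        m=(r<.05)&(z>lo)&(z<hi)
        if m.sum()>3: print(c,lo,m.sum(),P[m].mean(0),(P[m].min(0)+P[m].max(0))/2,np.ptp(P[m],axis=0))
    for q in finder.spot_point("start_key_top",c)[:2]: print(q["confidence"],q["uv"],ray_z(c,q["uv"],.062))
    u,v=[int(a) for a in proj(c,[.451,-.364,.05])]; save(f"k{c}.png",cv2.resize(im[v-25:v+25,u-30:u+30],(400,333),interpolation=cv2.INTER_CUBIC)); print(u-30,v-25)
cv2.imwrite("pics/k.png",np.hstack([cv2.imread("pics/kscene.png"),cv2.imread("pics/ktop.png")]))
E
python3 go.py 0.452 -0.364 0.186 27.8
```

```text
scene 0.03 787 [ 0.4629 -0.375   0.0397] [ 0.4508 -0.366   0.0379] [0.0954 0.0949 0.0158]
scene 0.046 214 [ 0.4608 -0.3756  0.0517] [ 0.453  -0.3687  0.0506] [0.0525 0.0534 0.0088]
scene 0.055 41 [ 0.4616 -0.3764  0.0571] [ 0.4586 -0.3748  0.0569] [0.0346 0.0308 0.0037]
scene 0.059 132 [ 0.4525 -0.3704  0.0615] [ 0.4505 -0.3692  0.0611] [0.0356 0.0345 0.0039]
scene 0.063 57 [ 0.4514 -0.3704  0.0641] [ 0.4517 -0.3703  0.0648] [0.0279 0.03   0.0035]
scene 0.055 230 [ 0.4538 -0.3715  0.0614] [ 0.4543 -0.3711  0.0608] [0.0431 0.0383 0.0115]
0.54 [183.1, 307.5] [ 0.448  -0.3716  0.062 ]
158 285
top 0.03 549 [ 0.4502 -0.3644  0.0403] [ 0.45   -0.3671  0.038 ] [0.0943 0.0919 0.0158]
top 0.046 132 [ 0.4516 -0.3662  0.0517] [ 0.4527 -0.3631  0.0505] [0.0645 0.0657 0.0089]
top 0.055 39 [ 0.4523 -0.369   0.0565] [ 0.4522 -0.3686  0.057 ] [0.0481 0.0505 0.0039]
top 0.059 77 [ 0.4515 -0.3686  0.0615] [ 0.4518 -0.3668  0.0611] [0.0321 0.0401 0.0037]
top 0.063 59 [ 0.4507 -0.3688  0.0646] [ 0.4515 -0.3702  0.0651] [0.0319 0.0313 0.004 ]
top 0.055 176 [ 0.4515 -0.3688  0.0615] [ 0.4522 -0.3686  0.0626] [0.0481 0.0505 0.0152]
0.71 [446.5, 252.0] [ 0.4491 -0.3666  0.062 ]
414 226
t 5.95 tcp [ 0.432 -0.14   0.184] yaw 27.867081429737777 cm [-8.71  20.788 -0.232] deg [-0.066  0.023  0.067] F [-0.195 -0.392  0.063]
```

View pics/k.png

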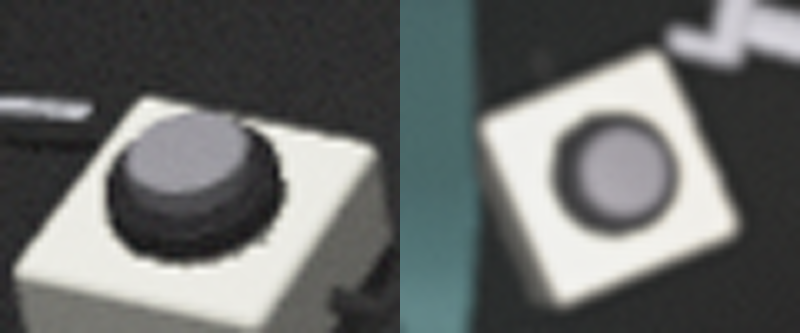

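The control box key is a grey disc in a black housing, at (0.451,-0.369) with its top at about 62 mm. Moving above it.

Request:
jog_arm(
  series=[-9,21.1,0,0,0,0,0,-9,21.1,0,0,0,0,0,-9,21.1,0,0,0,0,0,-9,21.1,2,0,0,0,0,-9,21.1,5,0,0,0,0],
)

```text
t: 6.45
tcp_pos: [0.4516, -0.3732, 0.1357]
tool_rot: [0.971, 0.239, 0.001, 0.002]
wrist_force: [0.7, -0.3, 0.4]
grip_width: 0.0005
finger_force: 0.0
```

```bash
python3 go.py 0.451 -0.369 0.0812 27.8; python3 m.py|grep head
```

```text
t 6.45 tcp [ 0.452 -0.373  0.136] yaw 27.696428652376184 cm [ 0.136 -0.425  5.449] deg [ 0.281 -0.072 -0.104] F [ 0.658 -0.324  0.374]
scene head 140 [ 0.5863 -0.0613  0.1337] [ 0.5705 -0.0717  0.12  ] [ 0.5972 -0.0455  0.1423]
scene headtop [ 0.5852 -0.0598  0.1378] [ 0.5705 -0.0717  0.1323] [ 0.597  -0.0455  0.1423]
top head 80 [ 0.5838 -0.0577  0.1373] [ 0.5729 -0.0696  0.1204] [ 0.5968 -0.0468  0.1447]
top headtop [ 0.5849 -0.0579  0.1387] [ 0.5729 -0.0696  0.1336] [ 0.5968 -0.0468  0.1447]
```

Request:
jog_arm(
  series=[0,0,2,0,0,0,0,0,0,3.5,0,0,0,0,0,0,4.5,0,0,0,0,0,0,4.5,0,0,0,0,0,0,4.5,0,0,0,0],
)

```text
t: 7.25
tcp_pos: [0.4506, -0.3686, 0.0898]
tool_rot: [0.971, 0.24, 0.0, 0.0]
wrist_force: [0.2, -0.7, 0.0]
grip_width: 0.0007
finger_force: 0.0
```

```bash
python3 go.py 0.451 -0.369 0.0812 27.8
```

```text
t 7.25 tcp [ 0.451 -0.369  0.09 ] yaw 27.819391038339162 cm [0.017 0.05  0.863] deg [ 0.007 -0.006  0.019] F [ 0.17  -0.658  0.021]
```

Request:
jog_arm(
  series=[0,0,0.5,0,0,0,0,0,0,0.8,0,0,0,0,0,0,1.0,0,0,0,0,0,0,1.1,0,0,0,0,0,0,1.2,0,0,0,0],
)

```text
t: 7.75
tcp_pos: [0.4505, -0.3688, 0.0775]
tool_rot: [0.971, 0.24, 0.0, 0.0]
wrist_force: [0.1, -0.9, 2.4]
grip_width: 0.0005
finger_force: 1.4
```

Request:
jog_arm(
  series=[0,0,0.1,0,0,0,0,0,0,0.2,0,0,0,0,0,0,0.25,0,0,0,0,0,0,0.3,0,0,0,0,0,0,0.3,0,0,0,0],
)

```text
t: 8.25
tcp_pos: [0.4505, -0.3688, 0.0751]
tool_rot: [0.971, 0.24, 0.0, 0.0]
wrist_force: [-3.9, 2.3, 14.4]
grip_width: 0.0008
finger_force: 7.0
```

The force is 14 N, well over the 4 N needed, so the key is on its stop. I'll hold briefly, then release and move up.

Request:
jog_arm(
  series=[0,0,0,0,0,0,0,0,0,0,0,0,0,0,0,0,-1,0,0,0,0,0,0,-4,0,0,0,0,0,0,-8,0,0,0,0],
)

```text
t: 8.75
tcp_pos: [0.4495, -0.3679, 0.1542]
tool_rot: [0.971, 0.24, -0.001, -0.001]
wrist_force: [0.4, -0.7, 1.3]
grip_width: 0.0004
finger_force: 0.0
```

Request:
jog_arm(
  series=[0,0,-2,0,0,0,0,0,0,-2,0,0,0,0,0,0,-2,0,0,0,0,0,0,-2,0,0,0,0,0,0,-2,0,0,0,0],
)

```text
t: 9.25
tcp_pos: [0.45, -0.3684, 0.1734]
tool_rot: [0.971, 0.24, -0.0, -0.001]
wrist_force: [-0.0, -0.5, -0.2]
grip_width: 0.0004
finger_force: 0.0
```

```bash
python3 m.py|grep -E "head|platen "; python3 - <<'E'
from h import *
im,d=eyes.snapshot("scene"); P=cloud("scene",d); m=(np.hypot(P[...,0]-.451,P[...,1]+.369)<.012)&(P[...,2]<.075)&(P[...,2]>.03)
s=get_obs(); print("key z",np.median(P[m][:,2]),m.sum(),s["tcp_pos"],s["wrist_force"])
E
```

```text
scene platen 711 [ 0.5886 -0.0671  0.0807] [ 0.5411 -0.1036  0.0731] [ 0.6262 -0.0171  0.0888]
scene head 143 [ 0.5863 -0.0613  0.1334] [ 0.5729 -0.0717  0.1201] [ 0.5969 -0.0442  0.1419]
scene headtop [ 0.5854 -0.0595  0.1377] [ 0.5729 -0.0717  0.1324] [ 0.5969 -0.0442  0.1419]
top platen 658 [ 0.5829 -0.0606  0.0808] [ 0.5435 -0.1008  0.0736] [ 0.6249 -0.0185  0.0889]
top head 77 [ 0.5841 -0.0577  0.1376] [ 0.5732 -0.0694  0.1244] [ 0.5963 -0.0467  0.1431]
top headtop [ 0.5847 -0.0577  0.1384] [ 0.5732 -0.0694  0.1321] [ 0.5963 -0.0467  0.1431]
key z 0.0628144845336234 80 [ 0.45035993 -0.36868328  0.17429474] [ 0.54029124  0.46862516 -0.40706504]
```

The key is back up at 62.8 mm, the specimen is still centred, and the arm is clear of everything.

```bash
python3 -c "
from bench import ticket;print(ticket.job_done())"
```

```text
the job is handed in; nothing more can be done
None
```

I pushed the specimen to within about 2 mm of the platen's middle, pressed the key fully down and let it come up, and handed the job in at about 10 s; the hand-in gave no verdict back.

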